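# Close a pastry tin with the lever press

## Robot

A 7-joint arm with a two-finger parallel gripper is mounted at the origin on a cart in front of the work surface, level with it; the furniture and walls round the work are solid. World frame = base frame: x ahead of the robot, y to its left, z up, the work surface at z = 0. Lengths are in mm, angles in rad, forces in N, time in s.
With the tool pointing down it reaches from about 400 to 900 mm from the base axis. Payload 5.6 kg.
Tool frame: the origin (TCP) lies midway between the tips of the shut fingers; the grasp point (between the pads) lies 19 mm behind it; x points along the fingers, y is the direction in which the jaws open and shut, and the axes are right-handed (so a half turn about x gives the same grasp; the last joint's range is limited). The gripper opens to 92 mm and grips with 3 to 60 N. Pads are 20 mm wide; open, the fingers measure 128 mm over their backs; the gripper's body (75 mm by 189 mm) begins 69 mm behind the grasp point.
Start: joints at [1.195, 0.468, -0.012, 1.603, 0.006, 1.071, -0.056], TCP at [212.308, -614.357, 214.592] pointing down, gripper open.
Joint ranges: [-2.53, 2.53], [-0.31, 2.02], [-1.57, 1.55], [0.28, 2.44], [-1.29, 4.43], [0.15, 1.84], [-2.92, 2.92]. Speed limits (rad/s): [2.57, 2.57, 3.14, 3.14, 3.14, 3.14, 3.14].

## Interface

Orientations are given as a rotation vector (axis times angle).
In Python, from cell import robot, grip, kin, viewer gives the robot as it stands. Calls block until the motion is done:
- robot.movep(position, orientation): joint-space move of the TCP to a pose.
- robot.servo_line(position, feed=150, rotation=None): straight line of the TCP; rotation=None keeps the orientation; feed is the mean speed in mm/s.
- robot.goto_joints(angles): joint-space move.
- grip(opening, newtons=None): opening from 0.0 (shut) to 1.0 (fully open); newtons is the grip in N (None keeps the last); returns when the fingers have stopped.
- robot.hold(seconds).
- kin.ik(position, orientation): joint angles nearest the present ones, or None.
- robot.observe(): the state.
- viewer.read_camera(name): name is "scene" or "top" or "wrist"; returns the picture (480x640x3 uint8, red, green, blue); there is no depth.
- viewer.camera_info(name): a dict with "camera_matrix" (3x3 intrinsics, pixels), "R" (3x3) and "t" (3): a world point X has camera coordinates R X + t. Camera axes: x right, y down, z forward; pixel columns grow to the right and rows downward; lengths in mm; the calibration is good to about 2 mm. A picture is of the moment at which its call begins: read the wrist's pose just before it. camera_info takes no time and is no camera call; for the wrist camera it gives the pose at the moment of the call.
A pose or a line that the arm cannot do raises robot.IKError and nothing moves.
- robot.job_done(): hands the job in, once; it reports no verdict.
Trained networks look in the newest picture that a camera, given by its name, has taken for a name from the list of things; names that differ only in an ending like _2 or _b are one class to them, and where a whole thing is asked for, a point or a joint stands for the part that bears it (a point fixed in the world has none). Each returns a list of dicts, best first, with "confidence" (0 to 1); they miss things now and then, are a little off and sometimes report something else, mostly with a low value. They report only what shows in the picture. A call takes as long as a camera call.
- viewer.silhouettes(name, camera): "mask" (480x640 bool, what is visible of it).
- viewer.pinpoint(name, camera): "at" ([x, y, z] in mm, in the coordinates of the camera as it stood for that picture, good to about 4 mm: a listed point, or the origin of a listed thing).
The state is a dict: "t": time; "joints": joint angles; "joint_velocities": joint speeds; "joint_torque": joint torques, N m; "tcp_pos": TCP position; "tcp_rot": TCP orientation; "contact_force": force on the tool from outside, world axes, zero at the start; "wrist_torque": the same for the moment, N m; "grip_width": opening from 0.0 (shut) to 1.0 (fully open).
Only numpy, scipy, OpenCV 4.12 (cv2) and the standard library are available. Lean on these libraries where they do the work, as an engineer would, in place of code of your own. Each camera call takes 0.05 s, during which the arm holds its last target.

## Task

The blue tin's lid still stands up a little on its seal: lift the tin out of its caddy and set it lengthwise on the bed of the lever press, lid still up and knob under the plunger. Pull the press's sprung lever all the way down to its stop so that the lid is pressed fully home, then ease the lever back up slowly until it is fully home, never letting it snap back. Leave the closed tin standing on the press, and leave the green tin, the ramekin and the sugar shaker alone.

Things in the scene. Friction and masses are not known exactly. Their poses are not given: they have to be found in the camera images.
- blue_tin_mid (a point): centre (half-way up the body) of the blue tin: a box 150 long (its x) x 50 wide (its y) x 46 mm tall (its z, up), 0.25 to 0.5 kg with its lid, ends alike. It starts in a caddy with 4 mm of play all round, so only its knob stands clear above the caddy's walls. Its blue lid covers the whole top (150 x 50, 4 mm thick) and stands 6 to 9 mm up at the start, showing an orange seal
- blue_tin_knob (a point): centre of the wooden knob in the middle of the blue tin's lid: 20 x 20 mm, 28 mm tall, sides along the tin's x and y, underside on the lid's top. The lid is captive, so the tin can be lifted by it. The knob's top is 84 to 87 mm above the tin's underside with the lid up, 78 mm with the lid home
- blue_tin_lid (a joint): height of the blue tin's lid above its closed place, m: 0 fully home, 0.010 its upper end; it stays where it is left (stiff friction, 18 N to move it)
- blue_tin: the blue tin: origin at the centre of its underside, axes as for blue_tin_mid
- caddy_floor (a point): centre of the inner floor of the blue tin's wooden caddy, an open tray fixed to the worktop: outside 166 (x) x 66 (y) x 58 mm tall, walls and floor 4 mm. A second, equal caddy holds the green tin; which of them stands to the left varies
- press_bed (a point): point on the top of the lever press's bed, 11 mm above the worktop, straight below the plunger: the tin's centre belongs over it. x points into the press, away from the operator (the tin's length goes along x), y to the left, z up. The press is fixed. The bed is 100 mm wide and begins 50 mm in front of this point, so the tin's front end overhangs it by 25 mm; a back stop stands 78 mm behind it
- plunger_foot (a point): centre of the underside of the plunger's rubber foot, 30 mm wide; at rest 105 mm above the bed, 19 to 22 mm above the knob of a tin with its lid up: no room for fingers on the knob there. The head above spans y = +-24 mm, reaches 22 mm in front of the plunger's axis and spans 119 to 187 mm over the bed. Two side guides 8 mm tall stand on the bed at y = +-31 mm, x = 10 to 70 mm
- lever_grip (a point): middle of the lever's hand grip: a level black rod, 15 mm diameter, 72 mm long, parallel to the y axis of press_bed, on the right-hand side of the press, free from above; a 17 mm ball at its right end, the lever arm at its left end
- lever_pivot (a point): pivot of the lever, in the plane of the lever arm; its axis is parallel to the y axis of press_bed, and the grip rod runs 140 mm from it
- press_lever (a joint): lever angle, rad: 0 at rest (grip high, lever leaning 0.17 rad from upright towards the operator), 1.0 at its lower stop. The grip goes forward (-x of press_bed) and down on an arc about the pivot. Sprung: 2 N at the grip at rest, 9 N at the stop, 4 N more while the lid is pressed; let go, it flies back. The plunger goes down 27.5 mm in proportion; the lid is home only near the stop
- green_tin_knob (a point): centre of the knob of the green tin, the same in size and shape as the blue one but already closed; it stands in the other caddy
- ramekin_mid (a point): centre of a cream ramekin, 82 mm wide, 48 mm tall, standing on the worktop
- sugar_shaker_mid (a point): centre of a white sugar shaker, 67 mm wide, 114 mm tall, standing on the worktop

How it is judged:
By the outcome, as a careful person would: the job done as asked, in the order asked, and still so for the second after the job is handed in, with the robot touching nothing.
It also fails if it takes over 72 s, if anything falls off the work surface, if the arm or the gripper's body presses on something with over 40 N, if the wrist force passes 120 N, or if a joint passes its speed limit or range.

## Working session

There is one attempt and no reset: what is moved stays moved. The work goes in short steps, each a Python script; the robot and the scene stay as the last script left them, time stands still between calls to the robot, and variables do not carry over. Pictures are saved under pics/ and viewed, and the job is handed in when it is done.

```bash
ls -la; mkdir -p pics; cat > h.py <<'E'
import numpy as np, cv2
from cell import robot, grip, kin, viewer
def save(n,im): cv2.imwrite(f'pics/{n}.png',im[:,:,::-1])
def toW(cam,p,info=None):
    i=info or viewer.camera_info(cam); R=np.array(i['R']);t=np.array(i['t']).ravel()
    return R.T@(np.array(p)-t)
def pix(cam,P,info=None):
    i=info or viewer.camera_info(cam); c=np.array(i['R'])@np.array(P)+np.array(i['t']).ravel()
    u=np.array(i['camera_matrix'])@c; return u[:2]/u[2]
E
python3 - <<'E'
from h import *
for c in ['scene','top']:
    im=viewer.read_camera(c); save(c+'0',im)
    for n in ['blue_tin_mid','blue_tin_knob','caddy_floor','press_bed','plunger_foot','lever_grip','lever_pivot','green_tin_knob','ramekin_mid','sugar_shaker_mid','blue_tin']:
        for d in viewer.pinpoint(n,c)[:3]:
            w=toW(c,d['at']); print(c,n,round(d['confidence'],2),w.round(1),pix(c,w).round(0))
o=robot.observe(); print({k:np.round(v,3) for k,v in o.items()})
E
```

```text
total 12
drwxr-xr-x  3 agent agent 4096 Dec  6 18:48 .
drwxr-xr-x 23 root  root  4096 Dec  6 18:48 ..
drwxr-xr-x  2 agent agent 4096 Dec  6 18:48 pics
scene blue_tin_mid 0.71 [420.1 -54.3  25.4] [353. 277.]
scene blue_tin_knob 0.63 [425.8 -49.3  76.5] [351. 267.]
scene caddy_floor 0.83 [424.  -51.6   3.4] [351. 282.]
scene caddy_floor 0.69 [402.7 413.   55.6] [291. 383.]
scene press_bed 0.85 [ 552.5 -330.7    9.7] [349. 223.]
scene press_bed 0.74 [426.1 -49.   76.8] [351. 267.]
scene press_bed 0.68 [426.9 -51.    2.1] [350. 282.]
scene plunger_foot 0.47 [ 555.5 -331.9  114.1] [350. 201.]
scene lever_grip 0.59 [ 540.8 -415.4  301.6] [365. 147.]
scene lever_pivot 0.73 [ 564.3 -376.1  159.5] [353. 184.]
scene green_tin_knob 0.86 [436.9 130.8  66.3] [325. 305.]
scene green_tin_knob 0.59 [402.7 284.9  20.9] [312. 355.]
scene green_tin_knob 0.26 [ 554.7 -330.5  113.7] [350. 201.]
scene ramekin_mid 0.55 [407.1 286.8  18.8] [311. 355.]
scene sugar_shaker_mid 0.94 [403.2 415.8  56.8] [290. 383.]
scene blue_tin 0.64 [402.9 416.8  56.9] [290. 384.]
scene blue_tin 0.6 [ 4.209e+02 -5.340e+01 -3.0
[... 448 characters left out ...]
6.]
top sugar_shaker_mid 0.9 [405.8 412.9  51.9] [186. 287.]
top sugar_shaker_mid 0.55 [423.6 -54.2  27.6] [342. 278.]
top blue_tin 0.64 [424.8 -50.    2.8] [340. 278.]
{'t': np.float64(1.2), 'joints': array([ 1.195,  0.467, -0.012,  1.603,  0.006,  1.071, -0.056]), 'joint_velocities': array([ 0.001, -0.   , -0.001,  0.002, -0.   ,  0.   , -0.   ]), 'joint_torque': array([-0.0000e+00, -5.2042e+01, -1.3000e-02, -2.4405e+01, -5.7000e-02,
        1.1000e-02,  0.0000e+00]), 'tcp_pos': array([ 212.35 , -614.389,  214.627]), 'tcp_rot': array([ 2.041,  0.343, -2.041]), 'contact_force': array([-0.121, -0.421,  0.599]), 'wrist_torque': array([-0.005,  0.008,  0.08 ]), 'grip_width': np.float64(1.001)}
```

View pics/scene0.png

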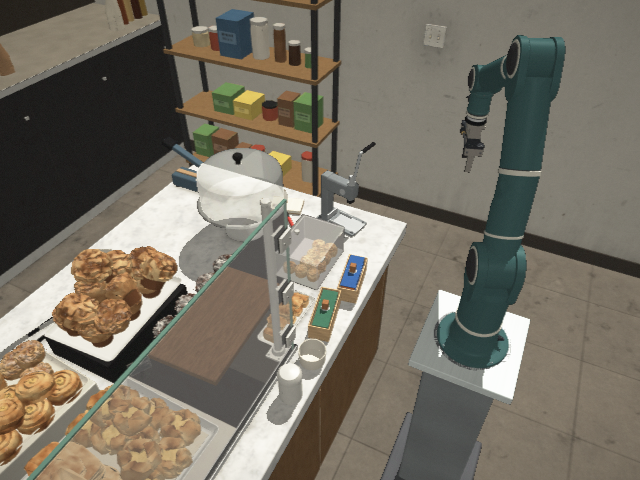

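View pics/top0.png

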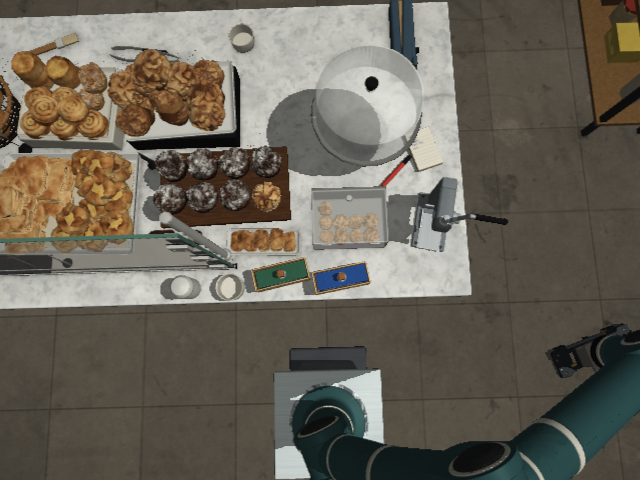

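```bash
cat >> h.py <<'E'
from scipy.spatial.transform import Rotation as Ro
def ori(a,j):
    a=np.array(a,float);a/=np.linalg.norm(a);j=np.array(j,float);j-=a*(a@j);j/=np.linalg.norm(j)
    return Ro.from_matrix(np.c_[a,j,np.cross(a,j)]).as_rotvec()
def rep(c,names,k=2):
    i=viewer.camera_info(c)
    for n in names:
        for d in viewer.pinpoint(n,c)[:k]:
            w=toW(c,d['at'],i); print(c,n,round(d['confidence'],2),w.round(1),pix(c,w,i).round(0))
E
python3 - <<'E'
from h import *
i=viewer.camera_info('wrist'); print(i['camera_matrix'])
R=np.array(i['R']);t=np.array(i['t']).ravel(); o=robot.observe()
T=Ro.from_rotvec(o['tcp_rot']).as_matrix()
print('cam pos in tool',T.T@(-R.T@t-o['tcp_pos']),'cam axes in tool\n',(R@T).round(3)); print(T.round(2))
# candidate IKs
for p in [(330,-380,450),(400,-120,380),(424,-51,300)]:
    for yaw in np.radians([-10,80,-74,16]):
        q=kin.ik(p,ori([0,0,-1],[np.cos(yaw),np.sin(yaw),0])); print(p,yaw.round(2),None if q is None else np.round(q,2))
E
```

```text
[[355.40536633   0.         319.31290684]
 [  0.         355.40536633 236.83773863]
 [  0.           0.           1.        ]]
cam pos in tool [-171.41522051   -0.95797861  -81.23808663] cam axes in tool
 [[ 0.     1.    -0.001]
 [-0.285  0.001  0.959]
 [ 0.959 -0.     0.285]]
[[ 0.    0.33 -0.95]
 [-0.   -0.95 -0.33]
 [-1.    0.   -0.  ]]
(330, -380, 450) -0.17 [ 1.07  0.08 -0.3   1.59  0.02  1.48  0.59]
(330, -380, 450) 1.4 [ 1.28  0.1  -0.54  1.58  0.05  1.48  2.14]
(330, -380, 450) -1.29 [ 0.88  0.07 -0.1   1.6   0.01  1.47 -0.51]
(330, -380, 450) 0.28 [ 1.13  0.08 -0.37  1.59  0.03  1.48  1.04]
(400, -120, 380) -0.17 [ 0.79 -0.06 -0.54  1.87 -0.03  1.32  0.08]
(400, -120, 380) 1.4 [ 0.93 -0.06 -0.67  1.86 -0.04  1.32  1.66]
(400, -120, 380) -1.29 [ 0.65 -0.06 -0.41  1.87 -0.03  1.32 -1.04]
(400, -120, 380) 0.28 [ 0.85 -0.06 -0.59  1.87 -0.03  1.32  0.54]
(424, -51, 300) -0.17 [ 0.68  0.03 -0.64  1.97  0.02  1.14 -0.14]
(424, -51, 300) 1.4 [ 0.88  0.05 -0.85  1.97  0.04  1.14  1.41]
(424, -51, 300) -1.29 [ 0.57  0.02 -0.53  1.98  0.01  1.14 -1.26]
(424, -51, 300) 0.28 [ 0.73  0.04 -0.69  1.97  0.03  1.14  0.31]
```

```bash
python3 - <<'E'
from h import *
N=['press_bed','plunger_foot','lever_grip','lever_pivot']
robot.servo_line([300,-450,450],feed=250)
j=[0.14,.99,0]
for k,p in enumerate([(300,-380,430),(340,-260,400)]):
    robot.movep(p,ori([0,0,-1],j)); robot.hold(0.2)
    print(robot.observe()['t'])
    save(f'w{k}',viewer.read_camera('wrist')); rep('wrist',N,2)
    if k==1: rep('wrist',['blue_tin_knob','blue_tin_mid'])
print(robot.observe()['t'])
E
```

```text
4.9583
wrist press_bed 0.8 [ 552.7 -330.4   12.7] [364. 314.]
wrist plunger_foot 0.62 [ 555.2 -328.   117.4] [374. 348.]
wrist lever_grip 0.88 [ 535.4 -418.   299.8] [314. 442.]
wrist lever_grip 0.46 [424.1 -53.4  76.8] [539. 238.]
5.9917
wrist press_bed 0.63 [ 554.3 -331.7   15.1] [296. 312.]
wrist plunger_foot 0.43 [ 553.2 -327.7  116.6] [294. 345.]
wrist lever_grip 0.85 [ 536.6 -417.3  302.9] [187. 453.]
wrist lever_pivot 0.61 [ 565.7 -379.   167.4] [255. 379.]
wrist blue_tin_knob 0.58 [423.6 -51.1  76.8] [470. 228.]
wrist blue_tin_mid 0.75 [423.6 -43.5  28.5] [463. 219.]
6.3417
```

View pics/w0.png

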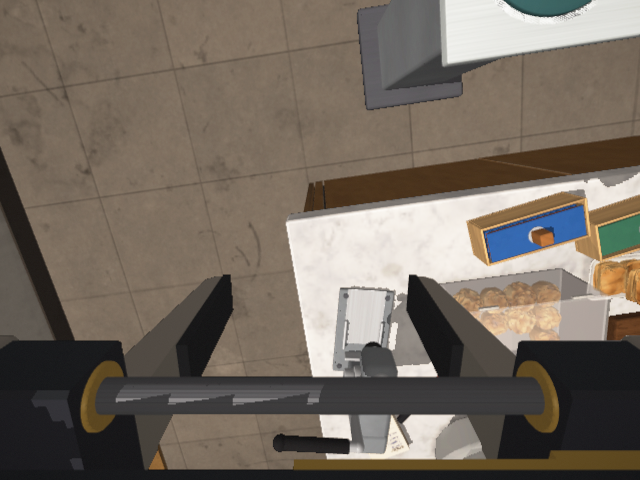

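View pics/w1.png

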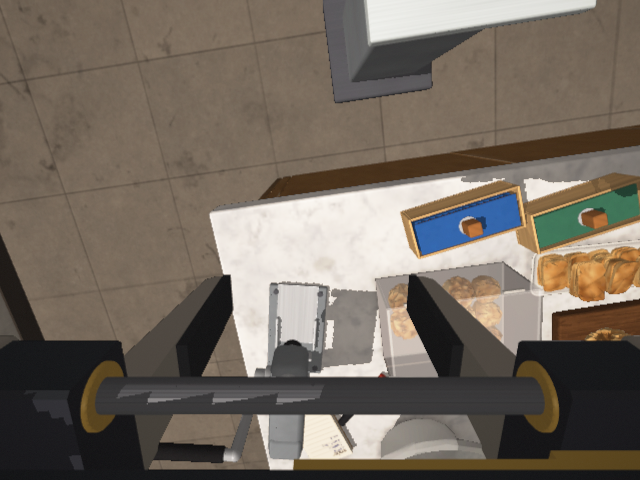

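```bash
python3 - <<'E'
import cv2,numpy as np
a=cv2.imread('pics/w1.png');b=cv2.imread('pics/w0.png')
def c(im,x,y,w,h,s): return cv2.resize(im[y:y+h,x:x+w],None,fx=s,fy=s,interpolation=cv2.INTER_CUBIC)
cv2.imwrite('pics/c1.png',c(a,250,270,100,100,6)); cv2.imwrite('pics/c0.png',c(b,320,275,100,100,6)); cv2.imwrite('pics/c2.png',c(a,395,170,140,95,5.7))
E
```

```text
(no output)
```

View pics/c1.png

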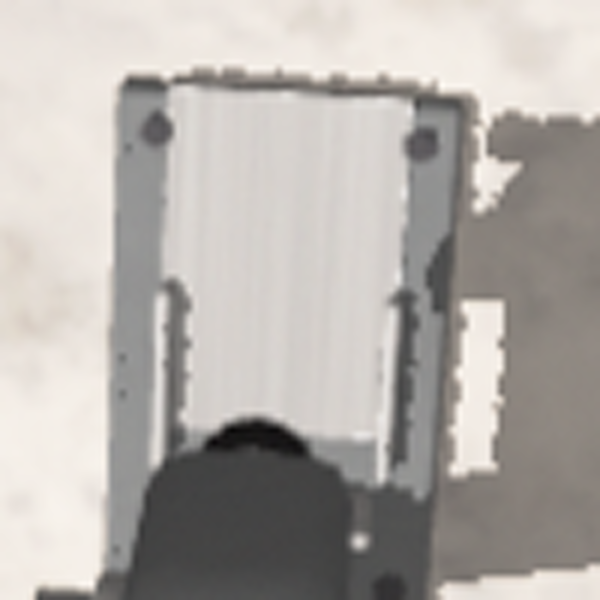

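View pics/c0.png

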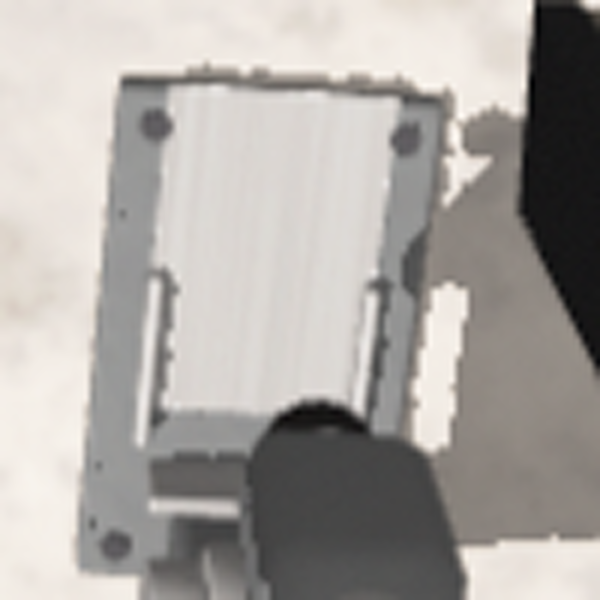

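View pics/c2.png

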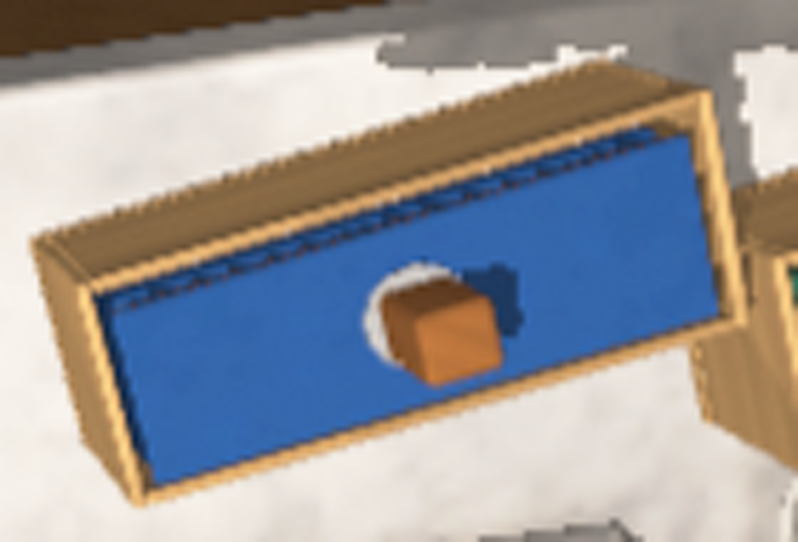

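```bash
cat >> h.py <<'E'
Cc=np.array([[0,1,-.001],[-.285,.001,.9585],[.9585,0,.285]]); K=np.array([[355.405,0,319.313],[0,355.405,236.838],[0,0,1]])
def ray(px,p,rv,z):
    T=Ro.from_rotvec(rv).as_matrix(); c=np.array(p)+T@[-171.415,-.958,-81.238]
    d=T@Cc.T@np.linalg.inv(K)@np.r_[px,1]; return (c+d*(z-c[2])/d[2]).round(1)
E
python3 - <<'E'
from h import *
rv=ori([0,0,-1],[.14,.99,0]); P0=(300,-380,430);P1=(340,-260,400)
print(pix('wrist',[554,-331,11]), robot.observe()['tcp_pos'])
A=np.array
def seg(n,a,b):
    d=b-a; print(n,a,b,'len',np.linalg.norm(d).round(1),'yaw',np.degrees(np.arctan2(d[1],d[0])).round(1))
for nm,o,P,pts in [('c1',(250,270),P1,[(120,80),(468,97),(107,570),(165,85),(412,95)]),('c0',(320,275),P0,[(120,78),(446,95),(80,568),(168,83),(402,96)])]:
  for z in (11,):
    w=[ray(A(p)/6+o,P,rv,z) for p in pts]
    seg(nm+' front',w[0],w[1]);seg(nm+' side',w[0],w[2]);seg(nm+' plate',w[3],w[4])
f=lambda p,z:ray(A(p)/5.7+(395,170),P1,rv,z)
for z in (59,62):
    w=[f(p,z) for p in [(110,305),(690,135),(718,315),(150,487)]]
    for i in range(4): seg('lid',w[i],w[(i+1)%4])
    print(z,'centre',np.mean(w,0))
w=[f(p,89) for p in [(415,312),(490,290),(503,362),(430,388)]]
for i in range(4): seg('knob',w[i],w[(i+1)%4])
print('knob',np.mean(w,0))
E
```

```text
[295.62085783 310.64800259] [ 339.94826856 -260.18598637  399.95423059]
c1 front [ 494.9 -368.    11. ] [ 513.9 -270.4   11. ] len 99.4 yaw 79.0
c1 side [ 494.9 -368.    11. ] [ 655.2 -401.1   11. ] len 163.7 yaw -11.7
c1 plate [ 498.2 -355.6   11. ] [ 511.1 -286.2   11. ] len 70.6 yaw 79.5
c0 front [ 494.2 -370.5   11. ] [ 513.4 -273.5   11. ] len 98.9 yaw 78.8
c0 side [ 494.2 -370.5   11. ] [ 664.6 -404.7   11. ] len 173.8 yaw -11.3
c0 plate [ 497.8 -356.3   11. ] [ 511.9 -286.7   11. ] len 71.0 yaw 78.5
lid [ 409.4 -128.1   59. ] [385.3  21.   59. ] len 151.0 yaw 99.2
lid [385.3  21.   59. ] [434.2  29.1  59. ] len 49.6 yaw 9.4
lid [434.2  29.1  59. ] [ 461.3 -120.7   59. ] len 152.2 yaw -79.7
lid [ 461.3 -120.7   59. ] [ 409.4 -128.1   59. ] len 52.4 yaw -171.9
59 centre [422.55  -49.675  59.   ]
lid [ 408.6 -128.8   62. ] [384.5  19.4  62. ] len 150.1 yaw 99.2
lid [384.5  19.4  62. ] [433.2  27.5  62. ] len 49.4 yaw 9.4
lid [433.2  27.5  62. ] [ 460.1 -121.4   62. ] len 151.3 yaw -79.8
lid [ 460.1 -121.4   62. ] [ 408.6 -128.8   62. ] len 52.0 yaw -171.8
62 centre [421.6   -50.825  62.   ]
knob [412.9 -61.   89. ] [409.8 -42.7  89. ] len 18.6 yaw 99.6
knob [409.8 -42.7  89. ] [428.8 -39.7  89. ] len 19.2 yaw 9.0
knob [428.8 -39.7  89. ] [433.  -57.8  89. ] len 18.6 yaw -76.9
knob [433.  -57.8  89. ] [412.9 -61.   89. ] len 20.4 yaw -171.0
knob [421.125 -50.3    89.   ]
```

```bash
cat >> h.py <<'E'
B=np.array([553.3,-330.7,11.]); PY=np.radians(-11.3)
def hd(yaw): return np.array([np.cos(yaw),np.sin(yaw),0]), np.array([-np.sin(yaw),np.cos(yaw),0])
PX,PYv=hd(PY)
def tori(yaw,a):  # heading yaw, pitch a below horizontal
    h,l=hd(yaw); return ori(h*np.cos(a)-np.array([0,0,1])*np.sin(a),l)
def bp(x,y,z): return B+PX*x+PYv*y+np.array([0,0,z])
KN=np.array([421.8,-50.5,0]); TY=np.radians(-80.2); A=np.radians(60)
E
python3 - <<'E'
from h import *
rt=tori(TY,A); rp=tori(PY,A); h,_=hd(TY)
for p,r in [(KN+h*3.5+[0,0,z],rt) for z in (160,71,180)]+[(bp(x+3.5,0,z),rp) for x,z in [(-150,160),(-150,80),(-28,80),(-28,67)]]:
    q=kin.ik(p,r); print(p.round(0),None if q is None else np.round(q,2))
# lever poses
G0=None
piv=np.array([566.5,-378.5,166])
gy=(np.array([536,-417.3,302])-B)@PYv; print('grip local',(np.array([536.2,-417.3,302])-B)@PX,gy,'piv',(piv-B)@PX,(piv-B)@PYv)
E
```

```text
[422. -54. 160.] [ 0.7   0.59 -1.27  2.19  1.08  1.33 -1.02]
[422. -54.  71.] [ 0.45  0.64 -0.96  2.25  1.19  1.15 -1.17]
[422. -54. 180.] [-1.33  0.31  1.15  2.28  0.35  0.78 -0.28]
[ 410. -302.  171.] [ 1.11  0.15 -0.39  2.31 -0.72  0.3   2.75]
[ 410. -302.   91.] [ 1.68  0.61 -1.11  2.33  1.46  0.26  0.76]
[ 529. -326.   91.] [ 1.34  0.65 -0.92  2.11  1.26  0.29  0.86]
[ 529. -326.   78.] [ 1.34  0.68 -0.91  2.11  1.37  0.29  0.77]
grip local 0.20042543025504467 -88.31109772553225 piv 22.310339187607685 -44.28689157452687
```

```bash
python3 - <<'E'
from h import *
def fl(rv): return (Ro.from_rotvec(rv)*Ro.from_euler('x',np.pi)).as_rotvec()
for deg in (60,68):
  a=np.radians(deg)
  for s in (0,np.pi):
    h,_=hd(TY+s)
    for f in (0,1):
      for z in (170,71):
        r=tori(TY+s,a); r=fl(r) if f else r
        q=kin.ik(KN+h*3.5+[0,0,z],r); print('pick',deg,s>0,f,z,None if q is None else np.round(q,2))
  for f in (0,1):
    for x,z in [(-150,160),(-28,80),(-28,67)]:
        r=tori(PY,a); r=fl(r) if f else r
        q=kin.ik(bp(x+3.5,0,z),r); print('place',deg,f,x,z,None if q is None else np.round(q,2))
# lever
for f in (0,1):
  for th in (0,.5,1.0):
    al=.17+th; d=PX*-np.sin(al)+np.array([0,0,np.cos(al)])
    piv=bp(22.5,0,153); g=piv+PYv*-88+d*140
    j=PX*np.cos(al)+np.array([0,0,np.sin(al)])
    for k in (0.,.3,.6,-.3):  # constant pitch bias: tool rotated about PYv
        Rb=Ro.from_rotvec(PYv*k)
        r=ori(Rb.apply(-d),Rb.apply(j)); r=fl(r) if f else r
        q=kin.ik(g-Rb.apply(d)*12,r); print('lever',f,th,k,(g).round(0),None if q is None else np.round(q,2))
E
```

```text
pick 60 False 0 170 [ 0.56  0.4  -1.05  2.19  0.94  1.17 -0.89]
pick 60 False 0 71 [ 0.45  0.64 -0.96  2.25  1.19  1.15 -1.17]
pick 60 False 1 170 [ 0.5   0.36 -0.97  2.2   0.91  1.13  2.28]
pick 60 False 1 71 [ 0.34  0.57 -0.81  2.25  1.13  1.06  2.01]
pick 60 True 0 170 [-0.6   0.74  1.35  2.1  -0.96  1.56 -1.74]
pick 60 True 0 71 [-0.55  1.06  1.34  2.15 -1.21  1.64 -1.52]
pick 60 True 1 170 [ 0.86  0.4  -0.59  2.02 -0.29  1.04  0.63]
pick 60 True 1 71 [ 0.85  0.6  -0.59  2.07 -0.19  0.82  0.62]
place 60 0 -150 160 [ 1.11  0.15 -0.39  2.31 -0.72  0.3   2.75]
place 60 0 -28 80 [ 1.34  0.65 -0.92  2.11  1.26  0.29  0.86]
place 60 0 -28 67 [ 1.34  0.68 -0.91  2.11  1.37  0.29  0.77]
place 60 1 -150 160 [-0.28  0.19  1.14  2.38 -1.16  0.51  0.04]
place 60 1 -28 80 [ 0.61  0.44 -0.01  2.15 -1.23  0.21  0.01]
place 60 1 -28 67 [ 1.34  0.68 -0.91  2.11  1.37  0.29 -2.37]
pick 68 False 0 170 [ 0.8   0.44 -1.23  2.18  0.9   1.13 -0.78]
pick 68 False 0 71 [ 0.45  0.51 -0.82  2.25  1.03  0.91 -0.95]
pick 68 False 1 170 [ 0.52  0.27 -0.85  2.19  0.73  0.98  2.51]
pick 68 False 1 71 [ 0.47  0.
[... 1862 characters left out ...]
. -417.  302.] [-0.25  0.57  1.36  1.85 -1.08  1.05 -1.83]
lever 1 0.5 0.0 [ 473. -404.  274.] [-0.11  0.28  1.13  2.12 -1.21  0.74 -1.52]
lever 1 0.5 0.3 [ 473. -404.  274.] [-0.26  0.52  1.37  1.93 -0.95  1.03 -1.84]
lever 1 0.5 0.6 [ 473. -404.  274.] [-0.21  0.69  1.35  1.73 -0.76  1.28 -2.03]
lever 1 0.5 -0.3 [ 473. -404.  274.] [-0.18  0.76  1.54  2.29  4.4   1.4  -1.06]
lever 1 1.0 0.0 [ 432. -396.  219.] [ 2.13  0.99 -1.33  2.33  3.38  0.25  0.91]
lever 1 1.0 0.3 [ 432. -396.  219.] [ 2.09  0.83 -1.44  2.23  1.47  0.22  2.59]
lever 1 1.0 0.6 [ 432. -396.  219.] [-0.07  0.35  1.13  2.18 -1.21  0.75 -1.46]
lever 1 1.0 -0.3 [ 432. -396.  219.] [ 2.21  1.47 -1.36  2.35  3.54  0.35  1.19]
```

```bash
sed -i 's/A=np.radians(60)/A=np.radians(64)/' h.py; python3 - <<'E'
from h import *
rt=tori(TY,A); h,_=hd(TY)
grip(0.5,35)
robot.movep(KN+h*3+[0,0,165],rt)
robot.hold(.1); print(robot.observe()['t'],robot.observe()['joints'].round(2))
save('p0',viewer.read_camera('wrist')); rep('wrist',['blue_tin_knob'],3)
print(pix('wrist',KN+[0,0,89]))
for z in (100,70):
    q=kin.ik(KN+h*3+[0,0,z],rt); print(np.round(q,2))
E
```

```text
9.7667 [ 0.79  0.57 -1.32  2.18  1.03  1.28 -0.94]
wrist blue_tin_knob 0.94 [423.3 -55.4  77.8] [320. 196.]
wrist blue_tin_knob 0.39 [ 555.3 -333.1   11.1] [378. 338.]
[318.75342854 199.99679796]
[ 0.66  0.67 -1.18  2.23  1.16  1.23 -1.08]
[ 0.61  0.72 -1.11  2.24  1.22  1.2  -1.14]
```

View pics/p0.png

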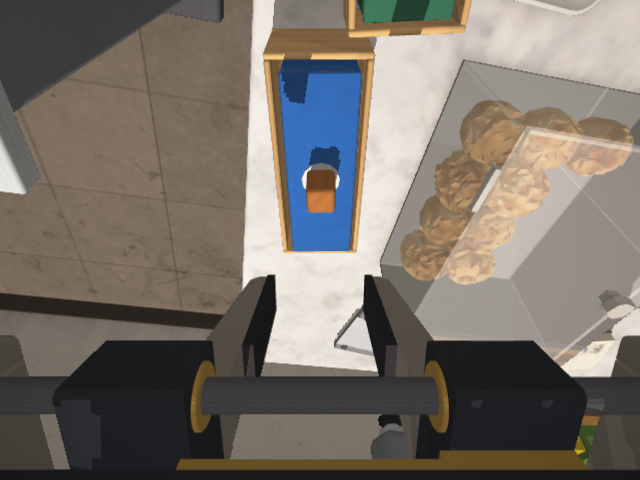

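```bash
python3 - <<'E'
from h import *
rv=ori([0,0,-1],[.14,.99,0]);P1=(340,-260,400); o=robot.observe()
for a,b in [((503,263),(465,60)),((376,277),(380,262))]:
    for z in (0,40,60,80,100,120,150): print(z,ray(a,P1,rv,z),ray(b,o['tcp_pos'],o['tcp_rot'],z))
E
```

```text
0 [517.8  32.1   0. ] [516.8  29.9   0. ]
40 [499.7  12.4  40. ] [499.8  38.7  40. ]
60 [490.7   2.5  60. ] [491.3  43.1  60. ]
80 [481.6  -7.4  80. ] [482.8  47.5  80. ]
100 [472.6 -17.2 100. ] [474.3  51.9 100. ]
120 [463.5 -27.1 120. ] [465.8  56.3 120. ]
150 [450.  -41.9 150. ] [453.   62.9 150. ]
0 [ 513.4 -186.     0. ] [ 516.5 -191.5    0. ]
40 [ 495.6 -190.5   40. ] [ 499.6 -151.4   40. ]
60 [ 486.7 -192.7   60. ] [ 491.1 -131.4   60. ]
80 [ 477.8 -194.9   80. ] [ 482.6 -111.4   80. ]
100 [ 468.9 -197.2  100. ] [474.1 -91.4 100. ]
120 [ 460.  -199.4  120. ] [465.6 -71.4 120. ]
150 [ 446.7 -202.7  150. ] [452.9 -41.4 150. ]
```

```bash
python3 - <<'E'
from h import *
im=cv2.imread('pics/scene0.png')
c=cv2.resize(im[200:330,230:380],None,fx=4,fy=4,interpolation=cv2.INTER_CUBIC)
for P in [(517,31),(514,-188)]:
  for z in (0,50,100,150):
    u=(pix('scene',[*P,z])-[230,200])*4; cv2.circle(c,tuple(int(v) for v in u),3,(0,0,255),-1); cv2.putText(c,str(z),(int(u[0])+5,int(u[1])),0,.5,(0,0,255),1)
cv2.imwrite('pics/c3.png',c)
E
```

```text
(no output)
```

View pics/c3.png

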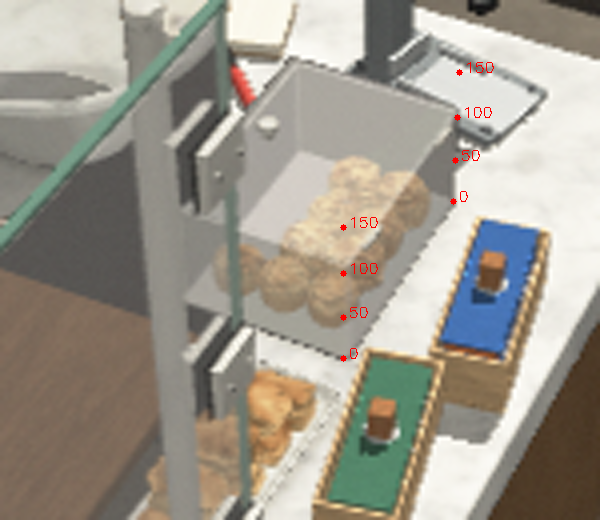

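```bash
python3 - <<'E'
from h import *
rt=tori(TY,A); h,_=hd(TY); K1=KN+[.6,-.5,0]
def st(): 
    o=robot.observe(); print(round(o['t'],2),o['tcp_pos'].round(1),o['contact_force'].round(1),round(o['grip_width'],3)); return o
robot.servo_line(K1+h*3+[0,0,90],feed=120); st()
robot.servo_line(K1+h*3+[0,0,70],feed=50); st()
grip(0.0,35); st()
robot.servo_line(K1+h*3+[0,0,78],feed=30); st()
robot.servo_line(K1+h*3+[0,0,150],feed=100); st()
save('p1',viewer.read_camera('wrist'));save('s1',viewer.read_camera('scene'))
for z in (200,220,240): print(np.round(kin.ik(K1+h*3+[0,0,z],rt),2) )
E
```

```text
10.64 [423.2 -53.7  90.3] [-0.8 -0.4  0.4] 0.502
11.19 [422.8 -53.8  69.8] [-0.6  0.3 -0.7] 0.498
11.7 [423.1 -53.9  70.1] [1.1 0.6 0.6] 0.21
12.12 [422.8 -54.   78. ] [ 0.2 -0.3 -4.6] 0.211
12.98 [422.5 -54.2 149.6] [ 0.2 -0.8 -4.4] 0.213
[ 0.85  0.51 -1.39  2.15  0.97  1.31 -0.86]
[ 0.9   0.48 -1.42  2.13  0.93  1.32 -0.81]
[ 0.94  0.45 -1.46  2.11  0.89  1.34 -0.76]
```

View pics/p1.png

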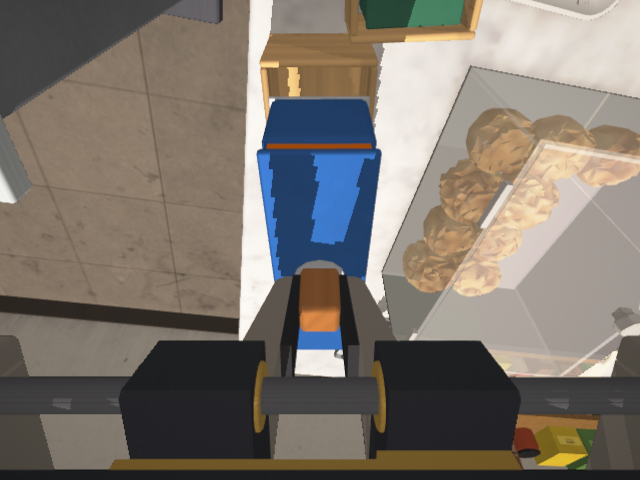

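View pics/s1.png

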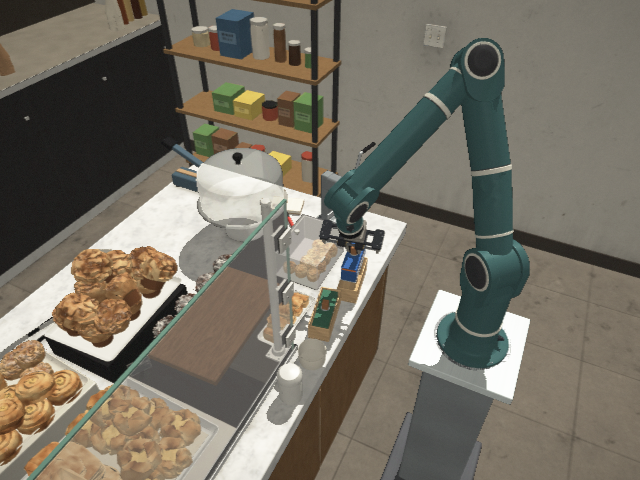

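```bash
python3 - <<'E'
from h import *
rt=tori(TY,A); rp=tori(PY,A); h,_=hd(TY); K1=KN+[.6,-.5,0]
def st(): 
    o=robot.observe(); print(round(o['t'],2),o['tcp_pos'].round(1),o['tcp_rot'].round(2),o['joints'].round(2),o['contact_force'].round(1),round(o['grip_width'],3)); return o
p=K1+h*3+[0,0,190]; robot.servo_line(p,feed=120)
e=bp(-150+3,0,179)
N=5
for i in range(1,N+1):
    s=i/N; y=TY+(PY-TY)*s
    try: robot.servo_line(p+(e-p)*s,feed=90,rotation=tori(y,A))
    except robot.IKError as ex: print(i,'IKerr',ex); break
    st()
E
```

```text
14.27 [ 420.  -103.4  189.7] [ 0.65  0.98 -1.03] [ 1.11  0.5  -1.5   2.25  1.09  1.17 -0.6 ] [ 0.2 -0.  -4.4] 0.211
14.97 [ 417.7 -152.6  190.2] [ 0.51  1.03 -0.82] [ 1.41  0.41 -1.55  2.31  1.12  0.91 -0.21] [ 0.8  0.7 -3.4] 0.216
15.67 [ 415.1 -201.8  190. ] [ 0.38  1.07 -0.6 ] [ 1.69  0.35 -1.56  2.33  1.06  0.64  0.27] [ 0.1  1.  -4.7] 0.222
16.37 [ 412.3 -251.2  190. ] [ 0.24  1.1  -0.39] [ 1.86  0.48 -1.56  2.3   1.02  0.58  0.74] [ 0.  -0.  -4.2] 0.211
17.07 [ 409.4 -300.8  190. ] [ 0.11  1.11 -0.18] [ 1.95  0.68 -1.56  2.21  0.97  0.65  1.2 ] [ 0.1 -0.2 -3.7] 0.214
```

```bash
python3 - <<'E'
from h import *
rp=tori(PY,A)
save('q0',viewer.read_camera('wrist'));save('s2',viewer.read_camera('scene'))
rep('wrist',['press_bed','blue_tin_knob','plunger_foot'],2)
for x,z in [(-147,120),(-147,80),(-90,80),(-31,80),(-31,66)]:
    q=kin.ik(bp(x,0,z),rp); print(None if q is None else np.round(q,2))
E
```

```text
wrist blue_tin_knob 0.77 [ 404.7 -302.9  196.9] [311. 296.]
[ 1.82  0.67 -1.35  2.26  1.12  0.5   1.08]
[ 1.69  0.65 -1.17  2.29  1.27  0.38  0.94]
[ 1.54  0.68 -1.1   2.18  1.23  0.41  0.94]
[ 1.4   0.71 -1.03  2.07  1.17  0.44  0.97]
[ 1.36  0.71 -0.98  2.08  1.21  0.41  0.93]
```

View pics/q0.png

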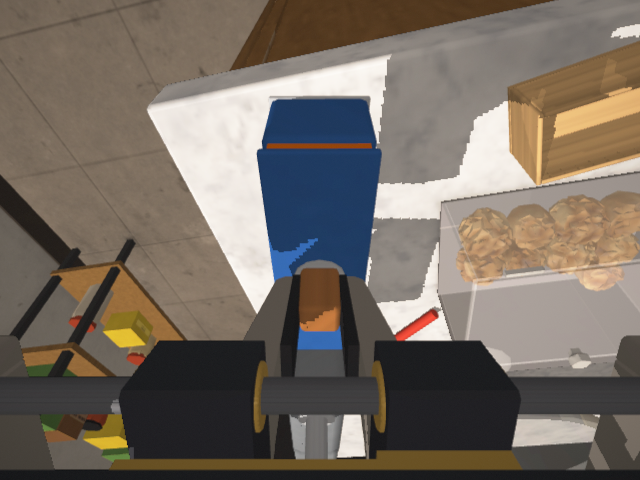

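View pics/s2.png

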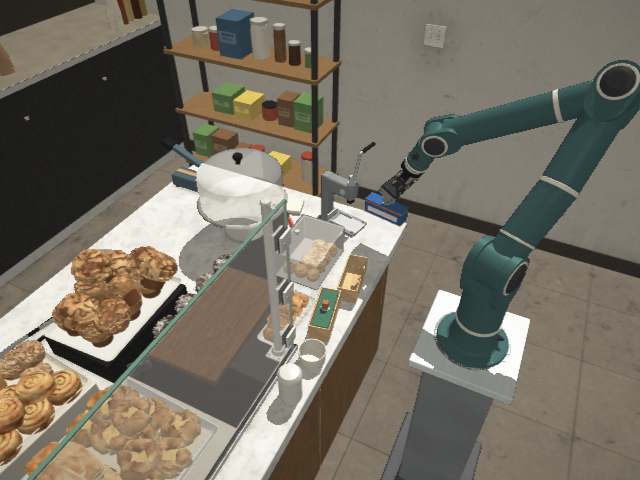

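```bash
python3 - <<'E'
from h import *
rp=tori(PY,A)
def st(): 
    o=robot.observe(); print(round(o['t'],2),((o['tcp_pos']-B)@PX).round(1),((o['tcp_pos']-B)@PYv).round(1),(o['tcp_pos'][2]-11).round(1),o['contact_force'].round(1),round(o['grip_width'],3)); return o
robot.servo_line(bp(-147,0,80),feed=140,rotation=rp); st()
robot.servo_line(bp(-31,0,80),feed=90,rotation=rp); st()
robot.servo_line(bp(-31,0,69),feed=40); o=st(); f0=o['contact_force'][2]
for z in np.arange(68,61,-1):
    robot.servo_line(bp(-31,0,z),feed=15); o=st()
    if o['contact_force'][2]>0.5: break
save('q1',viewer.read_camera('wrist'));save('s3',viewer.read_camera('scene'))
E
```

```text
18.18 -146.4 0.1 80.6 [ 0.2 -0.4 -3.9] 0.214
19.62 -31.6 -0.2 79.8 [-0.9 -0.6 -4.1] 0.212
20.04 -31.2 0.1 68.6 [-0.2  0.1 -4. ] 0.214
20.29 -30.9 0.0 68.1 [-0.7 -0.1 -4.3] 0.213
20.54 -31.0 -0.0 67.0 [-0.5 -0.1 -4. ] 0.215
20.79 -31.0 0.0 65.9 [ 0.3 -0.  -3.6] 0.215
21.04 -30.8 0.0 65.2 [-1.   0.6 -1.8] 0.214
21.29 -30.7 0.1 64.9 [-6.4  0.9  7.1] 0.215
```

View pics/q1.png

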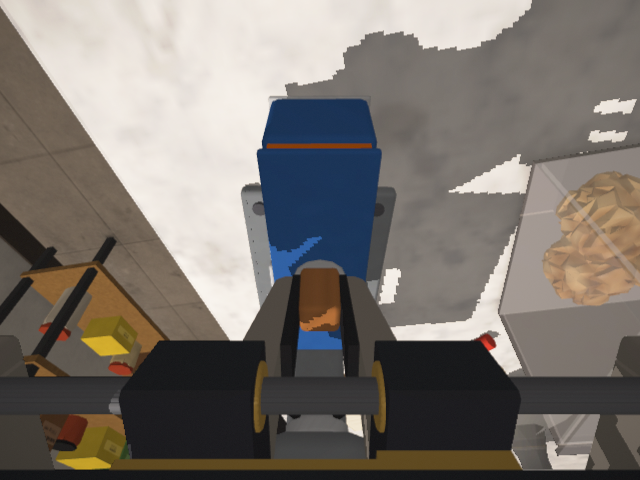

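View pics/s3.png

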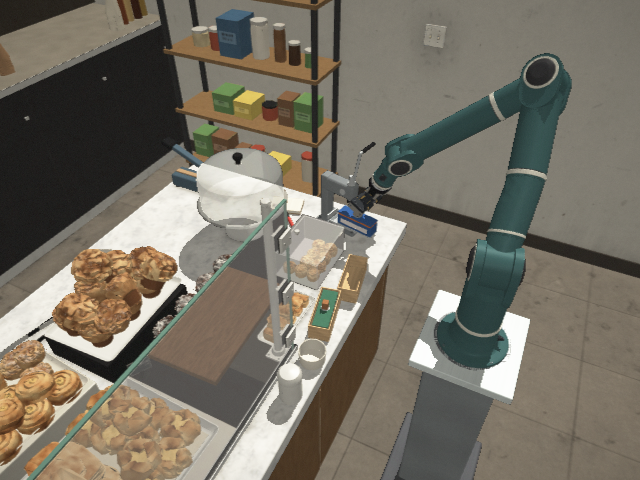

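```bash
python3 - <<'E'
from h import *
rp=tori(PY,A)
def st(): 
    o=robot.observe(); print(round(o['t'],2),((o['tcp_pos']-B)@PX).round(1),((o['tcp_pos']-B)@PYv).round(1),(o['tcp_pos'][2]-11).round(1),o['contact_force'].round(1),round(o['grip_width'],3)); return o
robot.servo_line(bp(-31,0,65.6),feed=15); st()
grip(0.5); st()
robot.servo_line(bp(-31-60*np.cos(A),0,65.6+60*np.sin(A)),feed=120);st()
rd=ori([0,0,-1],PYv)
for x,z in [(-170,150),(-125,30),(-85,30)]:
  for r in (tori(PY,A),tori(PY,np.radians(80)),rd):
    q=kin.ik(bp(x,0,z),r); print(x,z,None if q is None else np.round(q,2))
E
```

```text
21.65 -31.1 -0.2 65.4 [-1.  -0.4 -4.5] 0.218
22.21 -30.9 0.0 65.7 [ 0.   0.3 -0.1] 0.499
22.86 -57.5 -0.4 119.2 [-0.2 -1.   0.4] 0.497
-170 150 [ 1.96  0.65 -1.5   2.28  1.    0.55  1.19]
-170 150 [ 1.74  0.66 -1.41  2.1   0.82  0.9   1.27]
-170 150 [ 1.57  0.67 -1.31  1.99  0.75  1.09  1.3 ]
-125 30 [ 1.5   0.7  -0.97  2.27  1.57  0.32  0.64]
-125 30 [ 1.46  0.83 -1.12  2.09  1.11  0.76  1.05]
-125 30 [ 1.37  0.88 -1.11  1.97  0.98  0.97  1.13]
-85 30 [ 1.43  0.74 -0.97  2.19  1.51  0.37  0.69]
-85 30 [ 1.39  0.86 -1.1   2.    1.09  0.79  1.06]
-85 30 [ 1.3   0.91 -1.09  1.88  0.97  1.01  1.14]
```

```bash
python3 - <<'E'
from h import *
r=tori(PY,np.radians(80))
robot.servo_line(bp(-175,0,150),feed=150,rotation=r); robot.hold(.1)
o=robot.observe();print(o['t'],o['tcp_pos'],o['tcp_rot'])
save('r0',viewer.read_camera('wrist')); rep('wrist',['press_bed','plunger_foot','blue_tin_knob','blue_tin_mid','lever_grip'],2)
im=cv2.imread('pics/r0.png'); cv2.imwrite('pics/r0c.png',cv2.resize(im[150:350,200:440],None,fx=3,fy=3,interpolation=cv2.INTER_CUBIC))
E
```

```text
23.9167 [ 381.9641691  -296.2607627   160.74451739] [ 0.13761441  1.39125354 -0.16342085]
wrist plunger_foot 0.92 [ 554.5 -325.4  119.1] [324. 431.]
wrist plunger_foot 0.17 [ 518.8 -321.6   12.6] [320. 317.]
wrist blue_tin_knob 0.65 [ 520.4 -327.9   82.9] [314. 370.]
```

View pics/r0.png

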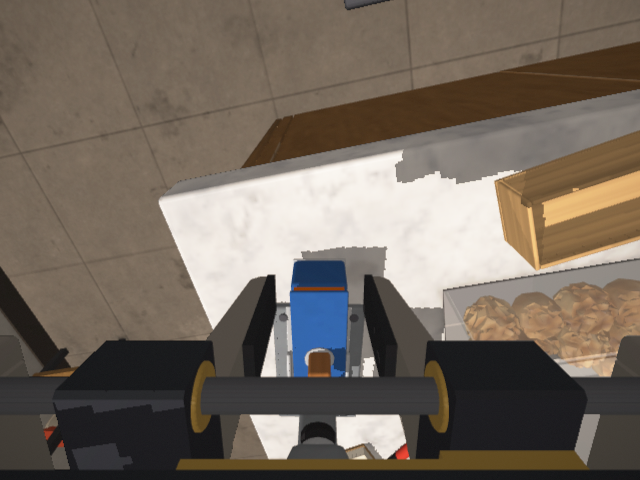

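View pics/r0c.png

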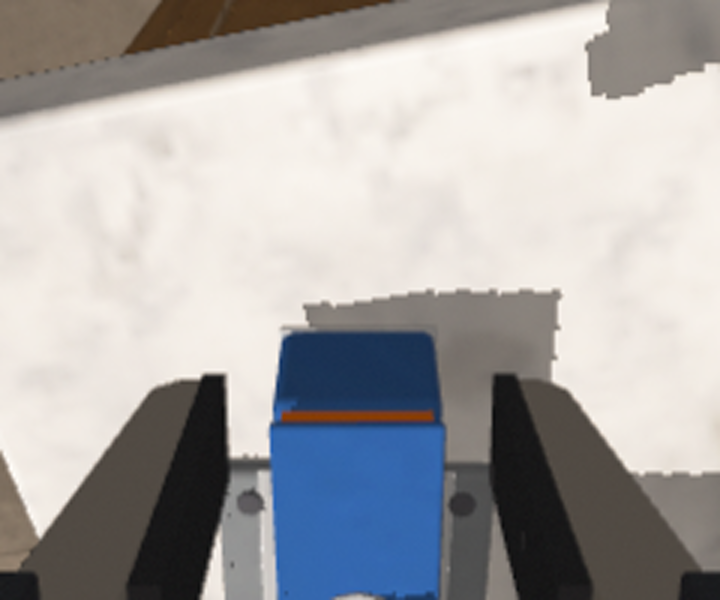

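```bash
python3 - <<'E'
from h import *
p=[381.96,-296.26,160.74]; rv=[ 0.13761441,1.39125354,-0.16342085]
def L(q): d=np.array(q)-B; return (d@PX).round(1),(d@PYv).round(1),d[2].round(1)
for px,z in [((290.7,291.7),68),((348,291.7),68),((294.5,261),12),((344,261),12),((283,317.3),11),((354,317.6),11),((318,431),116)]:
    print(px,L(ray(px,p,rv,z)))
E
```

```text
(290.7, 291.7) (np.float64(-109.1), np.float64(-24.8), np.float64(57.0))
(348, 291.7) (np.float64(-109.1), np.float64(23.6), np.float64(57.0))
(294.5, 261) (np.float64(-106.1), np.float64(-25.2), np.float64(1.0))
(344, 261) (np.float64(-106.2), np.float64(23.7), np.float64(1.0))
(283, 317.3) (np.float64(-35.1), np.float64(-39.7), np.float64(0.0))
(354, 317.6) (np.float64(-34.8), np.float64(36.9), np.float64(0.0))
(318, 431) (np.float64(2.6), np.float64(-1.6), np.float64(105.0))
```

```bash
python3 - <<'E'
from h import *
r=tori(PY,np.radians(80))
def st(): 
    o=robot.observe(); print(round(o['t'],2),((o['tcp_pos']-B)@PX).round(1),((o['tcp_pos']-B)@PYv).round(1),(o['tcp_pos'][2]-11).round(1),o['contact_force'].round(1),(o['contact_force']@PX).round(1),round(o['grip_width'],3)); return o
grip(0.0,20)
robot.servo_line(bp(-135,-.6,22),feed=160,rotation=r); st()
for x in (-122,-118,-110,-100,-92): robot.servo_line(bp(x,-.6,22),feed=60); st()
o=st()
save('r1',viewer.read_camera('wrist')); print(o['tcp_pos'],o['tcp_rot'])
im=cv2.imread('pics/r1.png'); cv2.imwrite('pics/r1c.png',cv2.resize(im[200:480,200:440],None,fx=2,fy=2,interpolation=cv2.INTER_CUBIC))
E
```

```text
25.98 -134.7 -0.6 22.6 [1.  0.3 0.2] 0.9 0.004
26.35 -121.4 -0.7 22.3 [-0.1 -0.4 -0.2] 0.0 0.006
26.6 -117.9 -0.6 21.9 [-0.7  0.1  0.2] -0.7 0.005
26.88 -110.2 -0.7 21.9 [-2.6  0.2 -0.3] -2.6 0.003
27.2 -99.6 -0.5 22.0 [-0.3  0.3 -0.3] -0.3 0.006
27.48 -91.7 -0.5 22.0 [-1.  -0.1 -1. ] -1.0 0.007
27.48 -91.7 -0.5 22.0 [-1.  -0.1 -1. ] -1.0 0.007
[ 463.26876629 -313.26663343   33.02123146] [ 0.13763367  1.39064462 -0.16380604]
```

View pics/r1.png

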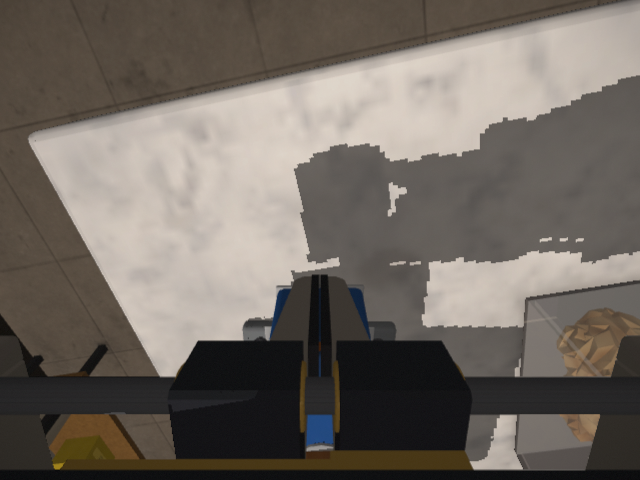

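```bash
python3 - <<'E'
from h import *
r=tori(PY,np.radians(80))
def st(): 
    o=robot.observe(); print(round(o['t'],2),((o['tcp_pos']-B)@PX).round(1),((o['tcp_pos']-B)@PYv).round(1),(o['tcp_pos'][2]-11).round(1),o['contact_force'].round(1),round(o['grip_width'],3)); return o
robot.servo_line(bp(-85,-.6,22),feed=40); st()
robot.servo_line(bp(-100,-.6,22),feed=120)
robot.servo_line(bp(-185,0,130),feed=220); robot.hold(.1)
o=st();print(o['tcp_pos'],o['tcp_rot'])
save('r2',viewer.read_camera('wrist')); rep('wrist',['blue_tin_knob','plunger_foot','press_bed','blue_tin_mid'],1)
im=cv2.imread('pics/r2.png'); cv2.imwrite('pics/r2c.png',cv2.resize(im[240:480,220:420],None,fx=2.5,fy=2.5,interpolation=cv2.INTER_CUBIC))
E
```

```text
27.86 -85.0 -0.6 21.9 [-0.5  0.3 -0.9] 0.003
29.01 -184.7 0.2 129.4 [ 0.7  0.3 -0.4] 0.007
[ 372.26201998 -294.28140706  140.40869077] [ 0.13814637  1.39166525 -0.16308325]
wrist blue_tin_knob 0.7 [ 553.2 -331.2   82.9] [317. 422.]
wrist plunger_foot 0.44 [ 552.9 -325.4  120.3] [324. 463.]
```

View pics/r2c.png

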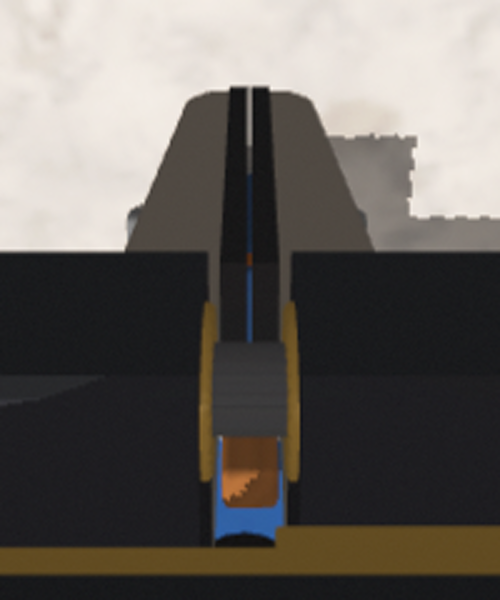

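```bash
cat >> h.py <<'E'
PIV=np.array([23.9,153.5]) # local x,z ; grip at rest local
GYL=-88.3; KB=0.5
def lev(th,back=0.,dy=0.,off=6.,kb=None):
    kb=KB if kb is None else kb
    """TCP pose gripping rod at lever angle th; off: rod centre lies off+? behind tip"""
    al=.17+th; d=PX*-np.sin(al)+np.array([0,0,np.cos(al)]); j=PX*np.cos(al)+np.array([0,0,np.sin(al)])
    Rb=Ro.from_rotvec(PYv*kb); a=Rb.apply(-d)
    g=bp(PIV[0],GYL+dy,PIV[1])+d*140
    return g+a*(19-off-back), ori(a,Rb.apply(j)), g
E
python3 - <<'E'
from h import *
def st(): 
    o=robot.observe(); print(round(o['t'],2),o['tcp_pos'].round(1),o['joints'].round(2)); return o
robot.servo_line(bp(-185,0,330),feed=250); st()
p,r,g=lev(0,back=100); print(p,g); print(np.round(kin.ik(p,r),2))
grip(0.7)
robot.movep(p,r); robot.hold(.1); o=st()
save('l0',viewer.read_camera('wrist')); rep('wrist',['lever_grip','lever_pivot'],2); print(pix('wrist',g))
save('s4',viewer.read_camera('scene'))
for th in (0,.25,.5,.75,1.):
    p,r,g=lev(th); q=kin.ik(p,r); print(th,None if q is None else np.round(q,2))
E
```

```text
30.22 [ 371.2 -294.3  340.2] [ 2.13  0.18 -1.56  1.9   0.13  1.08  1.9 ]
[ 563.85350589 -422.85436257  384.78755125] [ 536.208269   -417.33029914  302.48186737]Traceback (most recent call last):
  File "<stdin>", line 5, in <module>
    return _wrapfunc(a, 'round', decimals=decimals, out=out)
    return _wrapit(obj, method, *args, **kwds)
    result = getattr(arr, method)(*args, **kwds)
TypeError: unsupported operand type(s) for *: 'NoneType' and 'float'
```

```bash
python3 - <<'E'
from h import *
def st(): 
    o=robot.observe(); print(round(o['t'],2),o['tcp_pos'].round(1),o['joints'].round(2)); return o
robot.goto_joints([ 1.07,0.08,-0.3,1.59,0.02,1.48,0.59]); st()
grip(0.7)
for kb in (.3,.4,.5,.6):
  for th,b in ((0,100),(0,60),(0,0),(.5,0),(1.,0)):
    p,r,g=lev(th,back=b,kb=kb); q=kin.ik(p,r); print(kb,th,b,None if q is None else np.round(q,2))
save('l0',viewer.read_camera('wrist')); rep('wrist',['lever_grip','lever_pivot'],2);print(pix('wrist',g))
E
```

```text
31.42 [ 329.6 -378.   448.1] [ 1.07  0.08 -0.3   1.59  0.02  1.48  0.59]
0.3 0 100 [ 0.83  0.56 -0.43  1.12  0.25  1.63  0.25]
0.3 0 60 [ 0.84  0.56 -0.42  1.21  0.25  1.55  0.24]
0.3 0 0 [ 0.84  0.57 -0.41  1.31  0.25  1.43  0.23]
0.3 0.5 0 [ 1.05  0.26 -0.35  1.86 -0.14  0.72  0.62]
0.3 1.0 0 [ 2.08  0.83 -1.44  2.23  1.48  0.22 -0.56]
0.4 0 100 [ 0.79  0.64 -0.45  1.01  0.31  1.77  0.22]
0.4 0 60 [ 0.81  0.63 -0.44  1.11  0.31  1.68  0.22]
0.4 0 0 [ 0.82  0.63 -0.42  1.23  0.3   1.55  0.21]
0.4 0.5 0 [ 1.01  0.29 -0.35  1.79 -0.04  0.83  0.51]
0.4 1.0 0 [ 1.49  0.29 -0.62  2.2  -1.29  0.34  1.92]
0.5 0 100 None
0.5 0 60 [ 0.77  0.71 -0.45  1.    0.35  1.81  0.2 ]
0.5 0 0 [ 0.8   0.69 -0.44  1.15  0.35  1.68  0.19]
0.5 0.5 0 [ 0.97  0.33 -0.35  1.72  0.05  0.95  0.43]
0.5 1.0 0 [ 1.3   0.25 -0.45  2.16 -0.97  0.37  1.55]
0.6 0 100 None
0.6 0 60 None
0.6 0 0 [ 0.77  0.76 -0.45  1.07  0.38  1.8   0.18]
0.6 0.5 0 [ 0.94  0.38 -0.35  1.65  0.11  1.07  0.37]
0.6 1.0 0 [ 1.21  0.24 -0.39  2.11 -0.64  0.42  1.19]
wrist lever_grip 0.96 [ 536.3 -419.1  303.9] [548. 228.]
wrist lever_grip 0.29 [ 554.1 -325.5   36.3] [454. 126.]
wrist lever_pivot 0.6 [ 563.5 -377.4  164. ] [502. 165.]
[411.1297066  206.00513565]
```

View pics/l0.png

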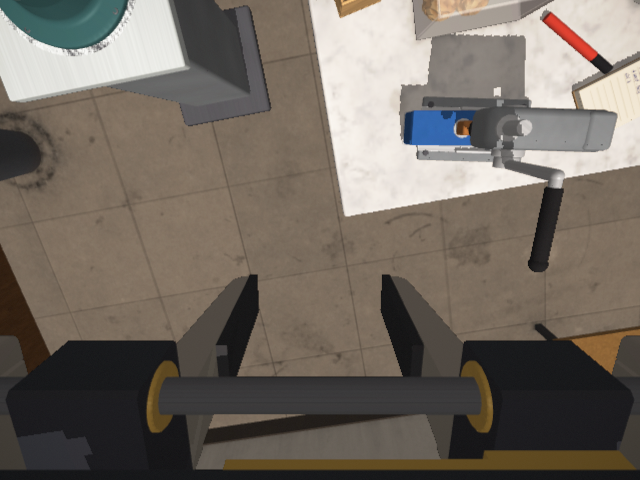

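```bash
sed -i 's/GYL=-88.3; KB=0.5/GYL=-89; KB=0.47/' h.py; python3 - <<'E'
from h import *
def st(): 
    o=robot.observe(); print(round(o['t'],2),o['tcp_pos'].round(1),o['joints'].round(2)); return o
p,r,g=lev(0,back=62)
robot.movep(p,r); robot.hold(.15); o=st(); print(p)
save('l1',viewer.read_camera('wrist')); rep('wrist',['lever_grip'],2);print(pix('wrist',g),pix('wrist',g+PYv*36),pix('wrist',g-PYv*36))
E
```

```text
33.73 [ 549.1 -422.   352.1] [ 0.78  0.68 -0.45  1.03  0.34  1.77  0.2 ]
[ 550.27088758 -420.85412561  349.29335533]
wrist lever_grip 0.86 [ 534.9 -416.4  301. ] [321. 255.]
[321.84583716 257.95727492] [321.88011963 204.63795418] [321.81442909 306.80605897]
```

View pics/l1.png

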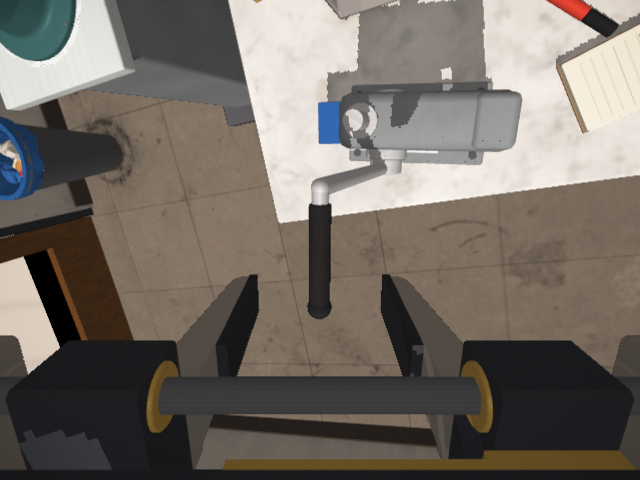

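```bash
python3 - <<'E'
from h import *
def st(): 
    o=robot.observe(); print(round(o['t'],2),o['tcp_pos'].round(1),o['joints'].round(2),o['contact_force'].round(1),o['grip_width'].round(3)); return o
p,r,g=lev(0)
robot.servo_line(p,feed=70,rotation=r); st(); print(p)
grip(0.0,40); robot.hold(.1); st()
save('l2',viewer.read_camera('wrist')); rep('wrist',['lever_grip'],1)
E
```

```text
Traceback (most recent call last):
AttributeError: 'float' object has no attribute 'round'
```

```bash
cat >> h.py <<'E'
def st(th=None):
    o=robot.observe(); f=o['contact_force']; p=o['tcp_pos']
    s=f"t={o['t']:.2f} loc=({(p-B)@PX:.1f},{(p-B)@PYv:.1f},{p[2]-11:.1f}) F=({f@PX:.1f},{f@PYv:.1f},{f[2]:.1f}) g={float(o['grip_width']):.3f}"
    if th is not None:
        al=.17+th; tang=-PX*np.cos(al)-np.array([0,0,np.sin(al)]); rad=-PX*np.sin(al)+np.array([0,0,np.cos(al)])
        e=p-lev(th)[0]
        s+=f" th={th:.2f} Ftan={f@tang:.1f} Frad={f@rad:.1f} err tan {e@tang:.1f} rad {e@rad:.1f}"
    print(s); return o
E
python3 - <<'E'
from h import *
st(0.)
grip(0.0,40); robot.hold(.1); st(0.)
save('l2',viewer.read_camera('wrist')); rep('wrist',['lever_grip'],1)
E
```

```text
t=34.87 loc=(-3.3,-89.0,279.6) F=(0.4,0.1,0.3) g=0.700 th=0.00 Ftan=-0.4 Frad=0.3 err tan -0.4 rad 0.4
t=35.78 loc=(-4.8,-89.0,279.5) F=(-4.8,1.0,3.1) g=0.152 th=0.00 Ftan=4.2 Frad=3.8 err tan 1.1 rad 0.6
wrist lever_grip 0.68 [ 538.9 -416.4  301.8] [328. 300.]
```

View pics/l2.png

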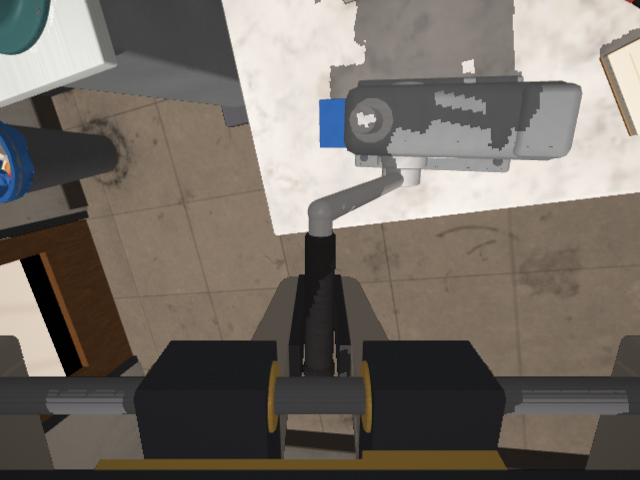

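```bash
python3 - <<'E'
from h import *
for th in np.arange(.1,.95,.1):
    p,r,g=lev(th); robot.servo_line(p,feed=45,rotation=r); o=st(th)
    if np.linalg.norm(o['contact_force'])>35: print('big'); break
save('l3',viewer.read_camera('wrist'))
E
```

```text
t=36.32 loc=(-15.9,-89.0,276.5) F=(0.7,0.0,4.9) g=0.149 th=0.10 Ftan=-2.0 Frad=4.6 err tan -0.4 rad 0.8
t=36.75 loc=(-27.6,-88.8,272.2) F=(-2.6,1.2,9.1) g=0.151 th=0.20 Ftan=-0.8 Frad=9.4 err tan -0.8 rad 0.9
t=37.18 loc=(-39.0,-88.7,266.7) F=(-3.4,2.5,10.0) g=0.146 th=0.30 Ftan=-1.5 Frad=10.5 err tan -1.1 rad 1.0
t=37.62 loc=(-49.9,-88.6,260.1) F=(-5.3,4.2,13.1) g=0.151 th=0.40 Ftan=-2.6 Frad=13.9 err tan -1.2 rad 1.2
t=38.05 loc=(-60.3,-88.5,252.2) F=(-8.9,4.2,16.0) g=0.153 th=0.50 Ftan=-3.0 Frad=18.1 err tan -1.2 rad 1.3
t=38.48 loc=(-70.2,-88.4,243.0) F=(-14.5,5.3,19.9) g=0.149 th=0.60 Ftan=-3.5 Frad=24.4 err tan -0.6 rad 1.4
t=38.92 loc=(-79.5,-88.3,232.4) F=(-19.3,7.1,23.4) g=0.150 th=0.70 Ftan=-5.5 Frad=29.9 err tan 0.5 rad 1.5
t=39.35 loc=(-87.5,-88.2,220.9) F=(-24.2,6.9,23.8) g=0.151 th=0.80 Ftan=-5.9 Frad=33.4 err tan 1.5 rad 1.6
t=39.78 loc=(-94.3,-88.1,208.4) F=(-28.3,6.8,24.3) g=0.153 th=0.90 Ftan=-7.7 Frad=36.5 err tan 2.7 rad 1.7
big
```

View pics/l3.png

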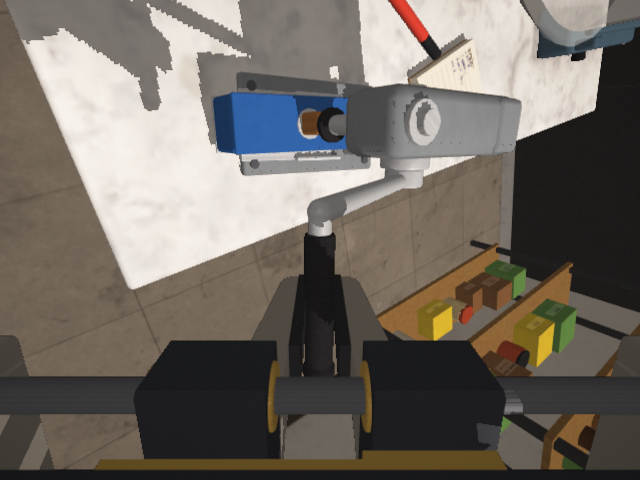

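```bash
sed -i 's/PIV=np.array(\[23.9,153.5\])/PIV=np.array([21.5,153.5])/' h.py; python3 - <<'E'
from h import *
st(.9)
p,r,g=lev(.9); robot.servo_line(p,feed=20,rotation=r); o=st(.9)
E
```

```text
t=39.83 loc=(-94.3,-88.1,208.4) F=(-28.3,5.6,24.5) g=0.153 th=0.90 Ftan=-8.0 Frad=36.6 err tan 1.6 rad -0.4
t=40.10 loc=(-93.6,-88.1,210.1) F=(-13.4,4.8,15.0) g=0.152 th=0.90 Ftan=-6.7 Frad=19.0 err tan -0.2 rad -0.3
```

```bash
sed -i 's/PIV=np.array(\[21.5,153.5\])/PIV=np.array([20.,155.])/' h.py; python3 - <<'E'
from h import *
for th in (.9,.95,1.0,1.03):
    p,r,g=lev(th); robot.servo_line(p,feed=25,rotation=r); o=st(th)
    if -(o['contact_force'] @ (-PX*np.cos(.17+th)-np.array([0,0,np.sin(.17+th)])))>25: break
save('l4',viewer.read_camera('wrist'))
E
```

```text
t=40.35 loc=(-92.2,-88.0,213.0) F=(5.4,2.6,2.0) g=0.151 th=0.90 Ftan=-4.3 Frad=-3.8 err tan -2.9 rad -2.1
t=40.76 loc=(-95.2,-88.0,207.0) F=(4.9,2.6,3.3) g=0.152 th=0.95 Ftan=-5.1 Frad=-2.9 err tan -2.5 rad -2.1
t=41.17 loc=(-97.7,-87.9,201.1) F=(4.8,3.7,5.4) g=0.152 th=1.00 Ftan=-6.8 Frad=-2.3 err tan -2.4 rad -2.1
t=41.48 loc=(-98.7,-88.0,198.2) F=(-1.7,4.7,13.7) g=0.154 th=1.03 Ftan=-12.2 Frad=6.6 err tan -3.1 rad -2.1
```

View pics/l4.png

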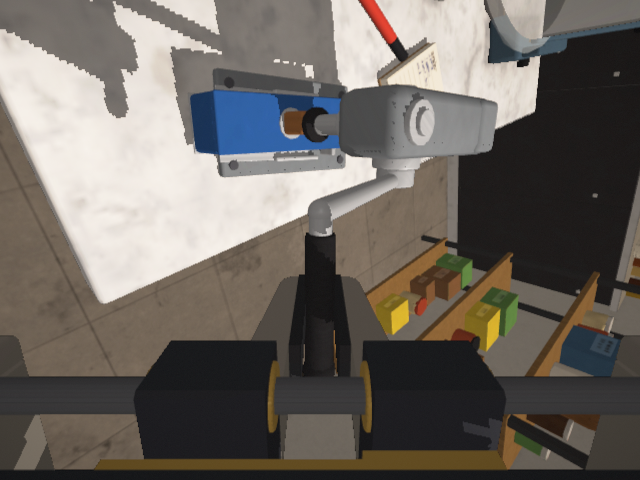

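```bash
python3 - <<'E'
from h import *
for th in (1.05,1.07,1.09,1.11):
    p,r,g=lev(th); robot.servo_line(p,feed=20,rotation=r); o=st(th)
    if -(o['contact_force'] @ (-PX*np.cos(.17+th)-np.array([0,0,np.sin(.17+th)])))>27: break
robot.hold(.3); st(th)
save('l5',viewer.read_camera('wrist')); save('s5',viewer.read_camera('scene'))
E
```

```text
t=41.80 loc=(-98.4,-88.2,197.4) F=(-11.7,7.2,29.6) g=0.152 th=1.05 Ftan=-23.8 Frad=21.1 err tan -5.0 rad -2.6Traceback (most recent call last):
  File "<stdin>", line 3, in <module>
cell.IKError: the arm cannot follow that straight line within its joint ranges
```

```bash
python3 - <<'E'
from h import *
st(1.05); robot.hold(.2)
save('l5',viewer.read_camera('wrist'))
for th in (1.0,.9,.8,.7,.6,.5,.4,.3,.2,.1,0.05,0.02):
    p,r,g=lev(th); robot.servo_line(p,feed=24,rotation=r); o=st(th)
E
```

```text
t=41.80 loc=(-98.4,-88.2,197.4) F=(-11.7,7.2,29.6) g=0.152 th=1.05 Ftan=-23.8 Frad=21.1 err tan -5.0 rad -2.6
t=42.47 loc=(-96.9,-88.1,202.0) F=(3.1,3.4,6.2) g=0.150 th=1.00 Ftan=-6.9 Frad=-0.5 err tan -3.6 rad -2.4
t=43.15 loc=(-91.4,-88.2,213.8) F=(5.6,3.0,4.2) g=0.151 th=0.90 Ftan=-6.4 Frad=-2.9 err tan -4.0 rad -2.5
t=43.83 loc=(-84.8,-88.3,224.8) F=(8.7,2.9,2.9) g=0.150 th=0.80 Ftan=-7.3 Frad=-5.5 err tan -4.2 rad -2.5
t=44.52 loc=(-77.3,-88.3,234.9) F=(9.3,1.8,-0.2) g=0.154 th=0.70 Ftan=-5.8 Frad=-7.3 err tan -4.2 rad -2.5
t=45.20 loc=(-69.1,-88.4,244.1) F=(10.5,0.2,-1.4) g=0.149 th=0.60 Ftan=-6.6 Frad=-8.3 err tan -4.0 rad -2.4
t=45.88 loc=(-60.0,-88.5,252.4) F=(8.8,-0.4,-2.1) g=0.153 th=0.50 Ftan=-5.6 Frad=-7.1 err tan -3.6 rad -2.4
t=46.57 loc=(-50.3,-88.6,259.7) F=(8.3,-0.9,-1.8) g=0.153 th=0.40 Ftan=-6.0 Frad=-6.0 err tan -3.2 rad -2.3
t=47.25 loc=(-39.8,-88.7,266.2) F=(6.6,-0.1,-1.8) g=0.153 th=0.30 Ftan=-5.0 Frad=-4.6 err tan -3.0 rad -2.2
t=47.93 loc=(-28.6,-88.9,271.6) F=(5.9,-1.2,-0.6) g=0.153 th=0.20 Ftan=-5.2 Frad=-2.7 err tan -2.7 rad -2.1
t=48.62 loc=(-17.4,-89.0,275.9) F=(5.5,-0.7,-2.4) g=0.150 th=0.10 Ftan=-4.7 Frad=-3.8 err tan -2.1 rad -1.9
t=49.03 loc=(-11.5,-89.1,277.7) F=(6.6,-1.2,-2.1) g=0.149 th=0.05 Ftan=-6.0 Frad=-3.4 err tan -1.9 rad -1.8
t=49.34 loc=(-8.0,-89.1,278.6) F=(5.5,-0.2,-3.5) g=0.154 th=0.02 Ftan=-4.7 Frad=-4.5 err tan -1.7 rad -1.8
```

View pics/l5.png

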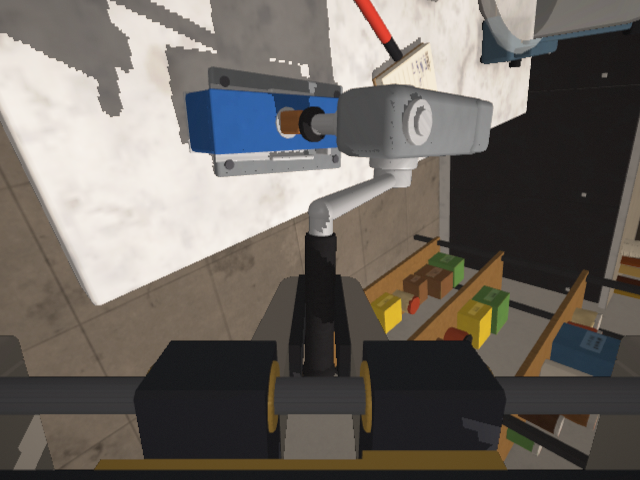

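```bash
python3 - <<'E'
from h import *
for th in (0.,-.01,-.02,-.03,-.04,-.05):
    p,r,g=lev(th); robot.servo_line(p,feed=8,rotation=r); o=st(th)
    if o['contact_force']@(-PX)>4: break
save('l6',viewer.read_camera('wrist'))
E
```

```text
t=49.82 loc=(-5.7,-89.1,279.1) F=(4.7,-2.1,-2.3) g=0.150 th=0.00 Ftan=-4.2 Frad=-3.1 err tan -1.5 rad -1.7
t=50.12 loc=(-5.4,-89.1,279.3) F=(6.1,-2.4,-7.4) g=0.150 th=-0.01 Ftan=-4.8 Frad=-8.2 err tan -0.6 rad -1.7
t=50.43 loc=(-5.3,-89.0,279.5) F=(3.0,-0.8,-11.3) g=0.147 th=-0.02 Ftan=-1.2 Frad=-11.6 err tan 0.6 rad -1.5
t=50.74 loc=(-5.1,-89.0,279.8) F=(-3.0,-0.3,-17.5) g=0.149 th=-0.03 Ftan=5.4 Frad=-16.9 err tan 1.5 rad -1.4
t=51.05 loc=(-4.9,-89.0,280.0) F=(-6.9,-0.3,-18.5) g=0.153 th=-0.04 Ftan=9.2 Frad=-17.4 err tan 2.6 rad -1.3
```

View pics/l6.png

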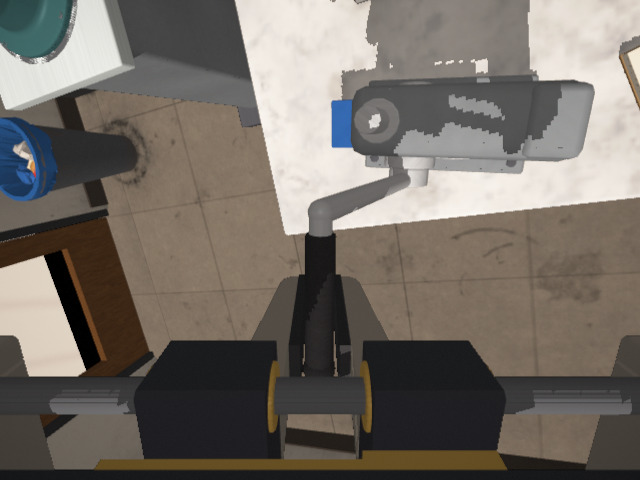

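```bash
python3 - <<'E'
from h import *
p,r,g=lev(-.02); robot.servo_line(p+r*0+PX*0-np.array([0,0,1.]),feed=10,rotation=r); st(-.02)
grip(0.25,10); st(-.02)
grip(0.7); st(-.02)
o=robot.observe(); a=Ro.from_rotvec(o['tcp_rot']).as_matrix()[:,0]
robot.servo_line(o['tcp_pos']-a*62,feed=120); robot.hold(.05); st()
save('l7',viewer.read_camera('wrist')); rep('wrist',['lever_grip'],1)
for rr in (tori(PY,np.radians(70)),tori(PY-.5,np.radians(60)),ori([0,0,-1],PX)):
  for P in (bp(-230,0,250),bp(-230,-60,330)):
    q=kin.ik(P,rr); print(None if q is None else np.round(q,2))
E
```

```text
t=51.54 loc=(-5.1,-89.0,279.8) F=(-1.2,-0.5,-17.0) g=0.151 th=-0.02 Ftan=3.7 Frad=-16.6 err tan 0.3 rad -1.3
t=51.88 loc=(-4.2,-89.0,282.7) F=(0.1,0.4,0.4) g=0.245 th=-0.02 Ftan=-0.1 Frad=0.4 err tan -1.0 rad 1.5
t=52.63 loc=(-5.0,-89.0,280.0) F=(-0.7,0.5,0.9) g=0.699 th=-0.02 Ftan=0.5 Frad=0.9 err tan 0.2 rad -1.0
t=53.35 loc=(14.0,-89.0,337.9) F=(0.5,0.9,0.8) g=0.698
wrist lever_grip 0.65 [ 535.  -418.4  304.1] [320. 262.]
[ 1.24 -0.1  -0.42  2.23 -0.36  0.75  2.42]
[ 1.33 -0.1  -0.38  2.04 -0.33  0.96  2.48]
[ 0.87 -0.23 -0.22  2.39 -0.05  0.45  1.55]
[ 0.94 -0.25 -0.12  2.22 -0.14  0.65  1.78]
[ 1.15  0.08 -0.53  2.02  0.05  1.05  0.4 ]
[ 1.23  0.07 -0.49  1.84  0.04  1.24  0.53]
```

View pics/l7.png

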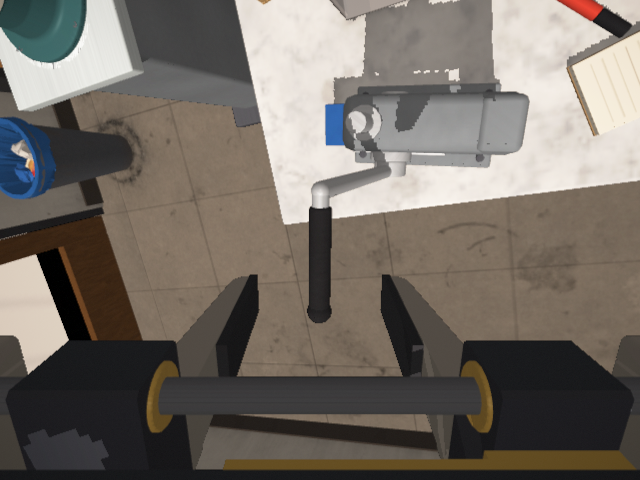

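```bash
python3 - <<'E'
from h import *
robot.servo_line(bp(-80,-70,370),feed=250)
r=tori(PY,np.radians(70)); robot.movep(bp(-230,0,240),r); robot.hold(.1); o=st(); print(o['tcp_pos'],o['tcp_rot'])
save('f0',viewer.read_camera('wrist')); rep('wrist',['blue_tin_knob','plunger_foot'],1)
save('s6',viewer.read_camera('scene')); rep('scene',['lever_grip','blue_tin_knob','plunger_foot'],1)
im=cv2.imread('pics/f0.png'); cv2.imwrite('pics/f0c.png',cv2.resize(im[200:400,230:430],None,fx=3,fy=3,interpolation=cv2.INTER_CUBIC))
E
```

```text
t=55.98 loc=(-229.4,-0.1,240.2) F=(0.6,0.1,0.3) g=0.702
[ 328.35861222 -285.83703623  251.15446386] [ 0.12035163  1.21732829 -0.17153922]
wrist blue_tin_knob 0.74 [ 551.8 -335.1   74.5] [315. 318.]
wrist plunger_foot 0.65 [ 554.3 -326.5  118.4] [322. 347.]
scene lever_grip 0.75 [435.1 130.6  63.5] [325. 305.]
scene blue_tin_knob 0.85 [ 552.6 -324.3   73.7] [349. 211.]
scene plunger_foot 0.55 [ 552.9 -331.7  112.8] [351. 201.]
```

View pics/f0c.png

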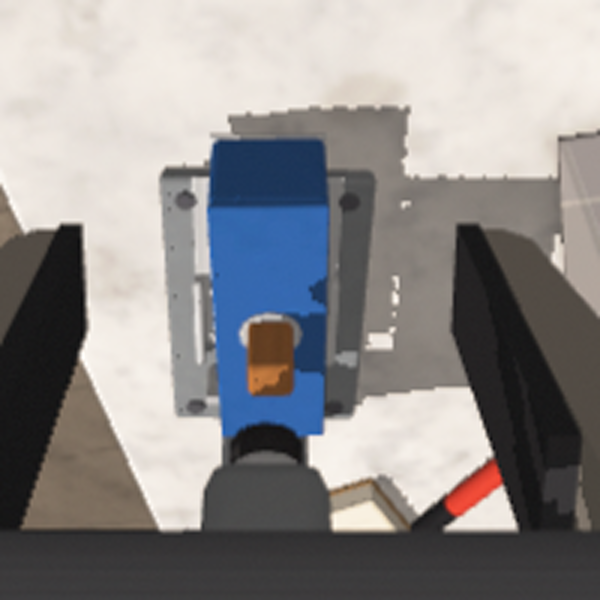

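View pics/s6.png

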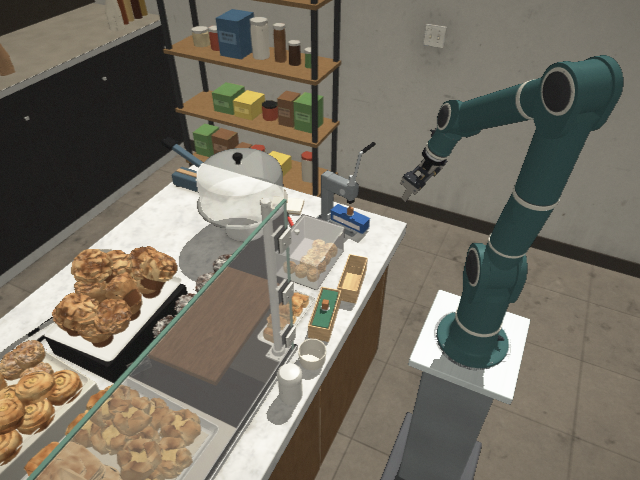

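```bash
python3 - <<'E'
from h import *
robot.hold(.2); st(); robot.job_done()
E
```

```text
t=56.53 loc=(-230.0,-0.0,240.0) F=(0.1,-0.6,0.3) g=0.698
the job is handed in; nothing more can be done
```

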